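# Press a shouldered bushing home in a bearing housing

### The arm

A 6-joint arm with a two-finger parallel gripper is mounted at the origin on a cart in front of the work surface, level with it; the furniture and walls round the work are solid. World frame = base frame: x ahead of the robot, y to its left, z up, the work surface at z = 0. Lengths are in m, angles in degrees, forces in N, time in s.
With the tool pointing down it reaches from about 0.4 to 0.825 m from the base axis. Payload 7 kg.
Tool frame: the origin (TCP) lies midway between the tips of the shut fingers; the grasp point (between the pads) lies 19 mm behind it; z points along the fingers, y is the line along which they close (so a half turn about z gives the same grasp; the last joint's range is limited). The gripper opens to 88 mm and grips with 3 to 60 N. Pads are 19 mm wide; open, the fingers measure 130 mm over their backs; the gripper's body (78 mm by 193 mm) begins 47 mm behind the grasp point.
Start: joints at [80.22, 20.546, 0.682, 0, -70.136, -16.507], TCP at [0.299, 0.605, 0.227] pointing down, gripper open.
Joint ranges: [-176.03, 176.03], [-82.01, 121.73], [-58.28, 71.71], [-173.87, 95.51], [-174.79, -0.11], [-173.66, 173.66]. Speed limits (degrees/s): [136.94, 136.94, 172.46, 180, 180, 180].

### API

Orientations are given as [roll, pitch, yaw] about the fixed x, y, z axes, in that order (R = Rz(yaw) Ry(pitch) Rx(roll)).
In Python, from plant import telemetry, viewer, workorder gives the robot as it stands. The module is installed in compiled form; this text tells all that it offers.
- The arm moves only by the tool carry_out, never from a script. Its argument "rows" is a list of rows, each a list of 6 numbers: the shift along the tool's x, y, z in m, then the turn, a rotation vector about the tool's x, y, z in rad. In form: [[tx, ty, tz, ax, ay, az], ...]. A call has 1 to 8 rows; each row is the pose to reach, as a shift and turn from the pose commanded when the call began, along the tool's axes at that moment; what a row does not reach only later rows make up. A row lasts 1/8 s, in which the tool goes at most 62.5 mm and 10.7 degrees, less where a joint would pass 70% of its speed; a pose out of reach is approached as far as the arm can. A call with a gripper value outside its range is refused whole. "grip" is the gripper's target within -1 to 1 (fully open at 1, half-way at 0, shut at -1), set as the call begins (left out, the last holds). The fingers move at their own pace and stop on an object; the grip force is fixed at half the most. Time passes only in rows, so rows that repeat a pose let the fingers close. It gives the time, the measured TCP pose, the force, the opening and the grip force at its end, in the units of the state.
- telemetry.get_obs(): the state, without advancing time (a new reading comes with each control period).
- viewer.snapshot(name): name is "side" or "top" or "wrist"; returns the picture (420x560x3 uint8, red, green, blue); there is no depth.
- viewer.camera_info(name): a dict with "intrinsics" (3x3 intrinsics, pixels), "extrinsics" (4x4, takes a point from camera to world coordinates); the wrist camera has in their place "tool_from_camera" (4x4, takes a point from camera to tool coordinates, whose origin is the TCP and whose axes are the flange's). Camera axes: x right, y down, z forward; pixel columns grow to the right and rows downward; lengths in m; the calibration is good to about 2 mm. A picture is of the moment at which its call begins: read the wrist's pose just before it. camera_info takes no time and is no camera call.
- workorder.close_job(): hands the job in; it is judged then, once.
The state is a dict: "clock": time; "joint_pos": joint angles; "qvel": joint speeds; "tau": joint torques, N m; "tool_pos": TCP position; "orientation": TCP orientation; "force": force on the tool from outside, world axes, zero at the start; "moment": the same for the moment, N m; "opening": finger opening in m; "gripper_force": force on a finger pad.
Only numpy, scipy, OpenCV 4.12 (cv2) and the standard library are available. Lean on these libraries where they do the work, as an engineer would, in place of code of your own. Each camera call takes 0.05 s, during which the arm holds its last target. There are 200 camera calls.

### The job

Fit the bronze bushing into the bearing housing that floats on the spring bed: start its sleeve straight in the bore, then press it down by feel until its shoulder sits flush on the raised collar, and leave it there with nothing touching it. The fit is tight and the housing gives under load; never push down on the housing with more than 35 N, and leave the other things on the worktop where they are.

Things in the scene. Friction and masses are not known exactly. Their poses are not given: they have to be found in the camera images.
- bushing_flange (a point): Loose bronze bushing, about 120 g, 32 mm tall, standing sleeve down. Sleeve: 24 mm diameter, 24 mm long, foot chamfered 2 mm. On it a round flange, 40 mm diameter, 8 mm thick: grip it here. This point: centre of the flange, on the axis, 28 mm above the foot, 4 mm above the shoulder (flange's underside), 4 mm below the flat top, which has a 14 mm hole. z: axis, up.
- bore_mouth (a point): Centre of the bore's mouth, on top of the housing's collar; z up along the bore. Steel block 72 x 88 x 18 mm, on it a round collar, 34 mm outer diameter, 20 mm high, which fingers can straddle. Bore 26 mm (1 mm clearance each side), open below. Unloaded, the mouth is 62 mm above the worktop. Fully home, the shoulder rests on the collar and bushing_flange is 4 mm above this point.
- bore_strips (a point): On the bore's axis, 8 mm below the mouth: top of four upright spring-loaded steel strips in the bore that grip the sleeve. From about 6 mm deep on, friction resists: it grows with depth to 10 to 23 N just before home, different from run to run, and holds the sleeve at the depth it has reached. Once the shoulder is on the collar the force climbs faster, by 3 to 4 N per mm.
- housing (a joint): How far (m) the housing is pushed down on its springs: 0 unloaded, then 4 N per mm after the first 1 N, so 35 N at 8.5 mm. It springs back when let go, and carries the bore (and bushing) up and down with it, so its place at rest does not tell where the shoulder will bottom under load.
- press_bed: Spring bed under the housing: dark steel plate 100 x 116 x 8 mm, fixed to the worktop, with four guide screws through the housing's corners, whose heads stand 4 mm above the block. Origin: centre of its underside; z up.
- white_pot: Bystander: round white pot with a lid, 60 mm diameter, 55 mm tall, loose; origin at the centre of its underside.
- cast_upper: Bystander: light plaster cast of a dental arch, 57 x 68 x 30 mm, loose; origin at the centre of its underside.
- wax_block: Bystander: yellow wax block, 30 x 62 x 19 mm, loose; origin at the centre of its underside.
Things that resemble listed ones, but are neither listed nor needed, are in the scene too. There is more than one size of the part that bears bushing_flange; the job needs the smallest.

How it is judged (in metres and radians):
On the way, in this order (a step that is already met when the one before it is completed fails the run):
1. the sleeve is started in the bore, at least 5 mm deep (z of bushing_flange in the frame of bore_mouth below 0.023 m and horizontal distance between bushing_flange and bore_mouth below 0.005 m), for 0.1 s.
2. the bushing is pressed in until its shoulder is within 1.5 mm of the collar (z of bushing_flange in the frame of bore_mouth below 0.0055 m and horizontal distance between bushing_flange and bore_mouth below 0.003 m), for 0.1 s.
At the end, for the whole second after the job is handed in: The bushing is in the bore, straight (within 0.06 rad, its axis within 3 mm of the bore's), its shoulder on the collar within 1.5 mm, and the housing has sprung back (within 1.5 mm) (all of step 2 and angle between the z axis of bushing_flange and the z axis of bore_mouth, either way round below 0.06 rad and value of joint housing below 0.0015 m); the robot touches nothing.
It fails at once if the housing is pushed down more than 8.5 mm on its springs (over 35 N) (value of joint housing above 0.0085 m).
It fails at once if a bystander (white pot, plaster cast, wax block) is moved more than 20 mm (distance of any of white_pot, cast_upper, wax_block from where it was at the start of the episode above 0.02 m).
It also fails if it takes over 43 s, if anything falls off the work surface, if the arm or the gripper's body presses on something with over 40 N, if the wrist force passes 120 N, or if a joint passes its speed limit or range.

## Working session

There is one attempt and no reset: what is moved stays moved. The work goes in short steps, Python scripts to look and compute and a tool call to move; the robot and the scene stay as the last step left them, time stands still between calls to the robot, and variables do not carry over. Pictures are saved under pics/ and viewed, at most 10 in all, crops included, and the job is handed in when it is done.

Besides the shell and the picture viewer there is one more tool, called after "Emit:" as a command line: name --pt "numbers of a row" for each row, then --argument value for the rest. carry_out: Moves the arm, as the interface text tells. Its arguments: {"type":"object","properties":{"rows":{"type":"array"},"grip":{"type":"number"}},"required":["rows"]}

```bash
mkdir -p pics; python3 - <<'E'
from plant import telemetry, viewer
import cv2,numpy as np
np.set_printoptions(precision=4,suppress=True)
print(telemetry.get_obs())
for n in ("side","top","wrist"):
    im=viewer.snapshot(n); cv2.imwrite(f"pics/{n}0.png",im[...,::-1]); np.save(f"pics/{n}0.npy",im)
    print(n,viewer.camera_info(n))
E
```

```text
{'clock': 0.0, 'joint_pos': array([ 80.22  ,  20.5915,   0.634 ,  -0.0193, -70.1352, -16.5061]), 'qvel': array([-0.0415,  0.046 , -0.0078,  0.088 , -0.0256,  0.0456]), 'tau': array([  0.0017, -58.2721,  29.3047,   6.9968,   0.0071,  -0.0002]), 'tool_pos': array([0.2987, 0.6048, 0.2256]), 'orientation': array([179.906 ,  -0.0089, -26.2927]), 'force': array([-0.0894,  0.4866,  0.037 ]), 'moment': array([ 0.0059, -0.0066,  0.0138]), 'gripper_force': 0.0, 'opening': 0.08761918708482438}
side {'intrinsics': array([[541.228 ,   0.    , 275.3504],
       [  0.    , 541.228 , 211.765 ],
       [  0.    ,   0.    ,   1.    ]]), 'extrinsics': array([[ 0.9241, -0.2062,  0.3218,  0.1824],
       [-0.3819, -0.5315,  0.7561, -0.8333],
       [ 0.0152, -0.8216, -0.5699,  0.7651],
       [ 0.    ,  0.    ,  0.    ,  1.    ]])}
top {'intrinsics': array([[519.2645,   0.    , 284.4885],
       [  0.    , 519.2645, 218.0372],
       [  0.    ,   0.    ,   1.    ]]), 'extrinsics': array([[ 0.0527, -0.9751,  0.2154,  0.354 ],
       [-0.9986, -0.051 ,  0.0137,  0.0921],
       [-0.0024, -0.2158, -0.9764,  1.0852],
       [ 0.    ,  0.    ,  0.    ,  1.    ]])}
wrist {'intrinsics': array([[302.3652,   0.    , 279.0017],
       [  0.    , 302.3652, 208.9857],
       [  0.    ,   0.    ,   1.    ]]), 'tool_from_camera': array([[ 0.0002, -0.9517, -0.307 ,  0.0826],
       [ 1.    ,  0.0003, -0.0003,  0.0015],
       [ 0.0003, -0.307 ,  0.9517, -0.1584],
       [ 0.    ,  0.    ,  0.    ,  1.    ]])}
```

View pics/side0.png

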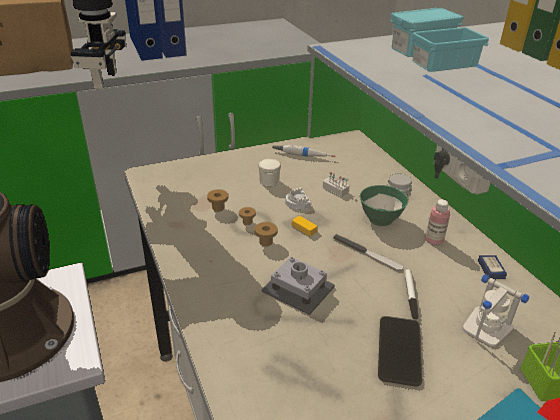

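View pics/top0.png

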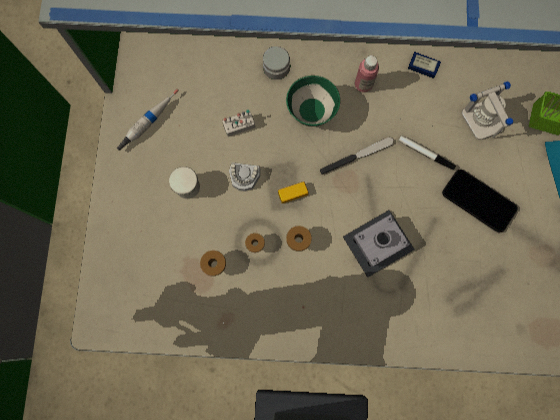

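Side view: three bronze bushings at about (218,198), (247,214) and (265,232), with the housing at (299,275). In the top view they are at (212,263), (255,242) and (298,238), and the housing bore is at (383,239). The middle bushing looks smallest, so I'll confirm that in an enlarged crop.

```bash
python3 - <<'E'
import cv2,numpy as np
def c(n,x,y,w,h): 
    im=np.load(f"pics/{n}0.npy")[y:y+h,x:x+w,::-1]
    im=cv2.resize(im,(400,300),interpolation=cv2.INTER_CUBIC)
    s=400/w
    for k in range(0,w,10): cv2.line(im,(int(k*s),0),(int(k*s),4 if k%50 else 10),(0,255,0),1)
    for k in range(0,h,10): cv2.line(im,(0,int(k*s)),(4 if k%50 else 10,int(k*s)),(0,255,0),1)
    return im
a=np.vstack([np.hstack([c("top",195,200,120,90),c("top",340,204,80,60)]),np.hstack([c("side",200,180,80,60),c("side",260,250,80,60)])])
cv2.imwrite("pics/crop1.png",a)
E
```

```text
(no output)
```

View pics/crop1.png

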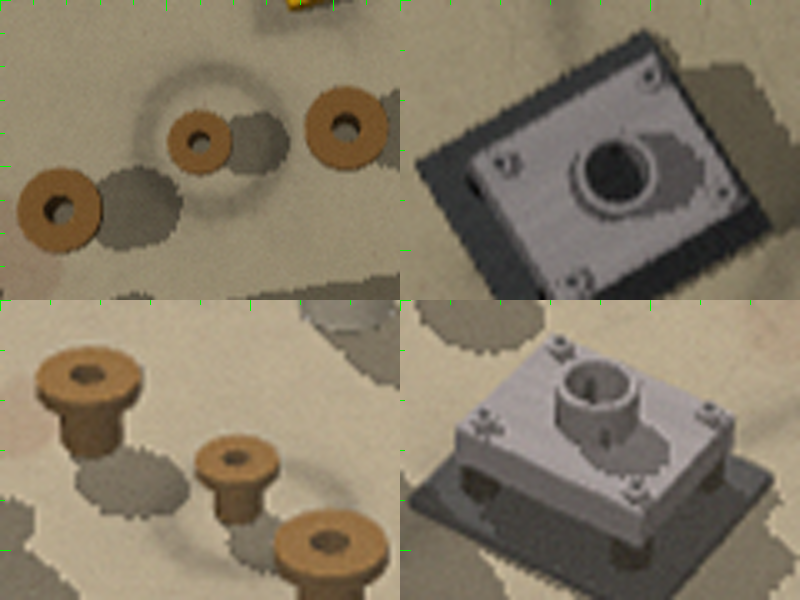

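The middle bushing, at top (254.5,242.2) and side (247.1,211.1), is clearly the smallest of the three, so it is the target. The bore mouth is at top (382.3,237.9) and side (299.3,266.5). Next I'll triangulate.

```bash
cat > h.py <<'E'
import numpy as np
from plant import viewer, telemetry
from scipy.spatial.transform import Rotation as R
np.set_printoptions(precision=4,suppress=True)
def ray(K,T,uv):
    d=T[:3,:3]@np.linalg.solve(K,[*uv,1.]); return T[:3,3],d/np.linalg.norm(d)
def fixed(n,uv):
    c=viewer.camera_info(n); return ray(c["intrinsics"],c["extrinsics"],uv)
def Ttool(o):
    T=np.eye(4); T[:3,:3]=R.from_euler("xyz",o["orientation"],degrees=True).as_matrix(); T[:3,3]=o["tool_pos"]; return T
def wrist(o,uv):
    c=viewer.camera_info("wrist"); return ray(c["intrinsics"],Ttool(o)@c["tool_from_camera"],uv)
def tri(rays):
    A=sum(np.eye(3)-np.outer(d,d) for o,d in rays); b=sum((np.eye(3)-np.outer(d,d))@o for o,d in rays)
    p=np.linalg.solve(A,b); return p,[np.linalg.norm((np.eye(3)-np.outer(d,d))@(p-o)) for o,d in rays]
def atz(r,z): o,d=r; return o+d*(z-o[2])/d[2]
E
python3 - <<'E'
from h import *
o=telemetry.get_obs(); T=Ttool(o)
for n,t,s,z in (("flange top",(254.5,242.2),(247.1,211.1),.032),("mouth",(382.3,237.9),(299.3,266.5),.062),
   ("bigL",(195+59/3.33-.3,200+210/3.33-.3),(200+88/5-.4,180+75/5-.4),.04),("bigR",(195+346/3.33-.3,200+126/3.33-.3),(200+330/5-.4,180+243/5-.4),.04)):
    p,e=tri([fixed("top",t),fixed("side",s)]); print(n,p,np.array(e),"at z:",atz(fixed("top",t),z),atz(fixed("side",s),z), "tool", T[:3,:3].T@(p-T[:3,3]))
for a in ((345,237),(407,212),(413,239)): print(atz(fixed("top",a),.0))
for a in ((423,160),(370,102)): pass
E
```

```text
flange top [0.5334 0.1655 0.0325] [0.0012 0.0012] at z: [0.5323 0.1658 0.032 ] [0.5348 0.1661 0.032 ] tool [0.4049 0.2897 0.1938]
mouth [ 0.551  -0.0918  0.0595] [0.0012 0.0012] at z: [ 0.5493 -0.091   0.062 ] [ 0.5509 -0.0945  0.062 ] tool [0.5346 0.5127 0.1671]
bigL [0.4854 0.2472 0.0411] [0.0011 0.0011] at z: [0.4844 0.2476 0.04  ] [0.4869 0.2487 0.04  ] tool [0.3256 0.2378 0.1851]
bigR [0.5457 0.0757 0.0407] [0.0005 0.0005] at z: [0.5453 0.0758 0.04  ] [0.5466 0.0766 0.04  ] tool [0.4557 0.3648 0.1857]
[ 0.559  -0.0231  0.    ]
[ 0.6204 -0.1543  0.    ]
[ 0.5622 -0.1671  0.    ]
```

Emit:
carry_out --pt "0.035 0.025 0.008 0 0 0.05" --pt "0.085 0.06 0.02 0 0 0.12" --pt "0.135 0.096 0.032 0 0 0.19" --pt "0.185 0.132 0.044 0 0 0.27" --pt "0.235 0.168 0.056 0 0 0.34" --pt "0.285 0.204 0.068 0 0 0.41" --pt "0.335 0.24 0.08 0 0 0.49" --pt "0.375 0.268 0.09 0 0 0.55" --grip 1

```text
clock: 1.15
tool_pos: [0.517, 0.1966, 0.1362]
orientation: [180.0, 0.0, -58.0]
force: [0.5, 0.5, -0.2]
opening: 0.0875
gripper_force: 0.0
```

Emit:
carry_out --pt "0.022 0.03 0.007 0 0 0.02" --pt "0.022 0.03 0.007 0 0 0.02" --pt "0.022 0.03 0.007 0 0 0.02"

```text
clock: 1.52
tool_pos: [0.5032, 0.1645, 0.1299]
orientation: [-180.0, -0.0, -58.9]
force: [1.6, 0.4, -0.3]
opening: 0.0878
gripper_force: 0.0
```

```bash
python3 - <<'E'
from h import *
import cv2
o=telemetry.get_obs(); im=viewer.snapshot("wrist"); np.save("pics/w1.npy",im); np.save("pics/w1o.npy",[o["tool_pos"],o["orientation"]])
cv2.imwrite("pics/w1.png",im[...,::-1]); print(o["clock"],o["tool_pos"],o["orientation"],o["qvel"],o["force"])
T=Ttool(o)
for p in ([.5334,.1655,.0325],[.551,-.0918,.0595]):
  print(T[:3,:3].T@(np.array(p)-T[:3,3]))
  c=viewer.camera_info("wrist"); q=np.linalg.inv(T@c["tool_from_camera"])@[*p,1]; print(c["intrinsics"]@q[:3]/q[2])
E
```

```text
1.525 [0.5032 0.1645 0.1299] [-179.9593   -0.0033  -58.9461] [ 0.8976  0.2112  0.7397  0.0271 -0.005  -0.037 ] [ 1.5985  0.3769 -0.2862]
[ 0.0147 -0.0264  0.0974]
[246.8823 194.097    1.    ]
[0.2442 0.0913 0.0703]
[ 439.8808 -191.7343    1.    ]
```

View pics/w1.png

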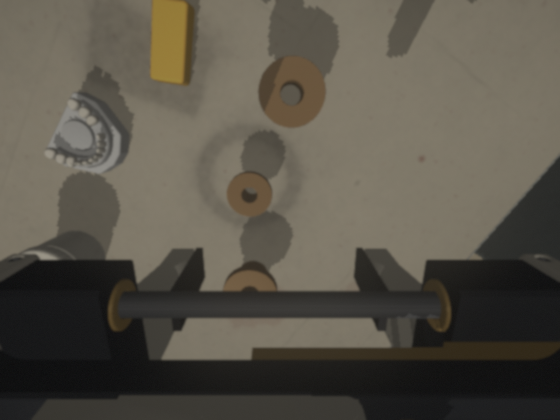

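The wrist view shows the target bushing at about (250,193), about 3 px from the predicted pixel. The cast is at (85,135), the wax block at (170,40), and the two large bushings at (291,92) and (250,282). I'll move over the target and measure it again.

Emit:
carry_out --pt "0.007 -0.012 0.01 0 0 0" --pt "0.014 -0.024 0.02 0 0 0" --pt "0.014 -0.024 0.02 0 0 0" --pt "0.014 -0.024 0.02 0 0 0"

```text
clock: 2.08
tool_pos: [0.5306, 0.1645, 0.1089]
orientation: [179.9, -0.0, -59.0]
force: [0.2, -0.5, -0.2]
opening: 0.0878
gripper_force: 0.0
```

```bash
cat >> h.py <<'E'
import cv2
def brown(im,guess):
    hsv=cv2.cvtColor(im,cv2.COLOR_RGB2HSV); m=((hsv[...,0]>5)&(hsv[...,0]<20)&(hsv[...,1]>110)).astype(np.uint8)
    m=cv2.morphologyEx(m,cv2.MORPH_CLOSE,np.ones((3,3)))
    n,l,s,c=cv2.connectedComponentsWithStats(m)
    best=min((k for k in range(1,n) if s[k,4]>100),key=lambda k:np.hypot(*(c[k]-guess)))
    cn,_=cv2.findContours((l==best).astype(np.uint8),cv2.RETR_EXTERNAL,cv2.CHAIN_APPROX_NONE)
    return cv2.fitEllipse(cv2.convexHull(max(cn,key=len))),s[best]
def snap(tag):
    o=telemetry.get_obs(); im=viewer.snapshot("wrist"); np.save(f"pics/{tag}.npy",im); return o,im
E
python3 - <<'E'
from h import *
a=np.load("pics/w1o.npy"); o1=dict(tool_pos=a[0],orientation=a[1]); e1=brown(np.load("pics/w1.npy"),(250,193))
o,im=snap("w2"); T=Ttool(o)
e2=brown(im,(265,190)); print(e1,e2,o["tool_pos"],o["clock"])
r1,r2=wrist(o1,e1[0][0:2]),wrist(o,e2[0][0:2])
print(atz(r1,.030),atz(r2,.030),tri([r1,r2]))
p=atz(r2,.030); print("tool delta", T[:3,:3].T@(p-T[:3,3]))
E
```

```text
(((184.69046020507812, 71.13628387451172), (9.844942092895508, 65.70389556884766), 9.470182418823242), array([178,  37,  14,  48, 206], dtype=int32)) (((120.82936096191406, 306.0163269042969), (25.744918823242188, 51.99295425415039), 10.900257110595703), array([108, 281,  25,  51, 587], dtype=int32)) [0.5306 0.1645 0.1089] 2.075Traceback (most recent call last):
  File "<stdin>", line 5, in <module>
  File "h.py", line 12, in wrist
    c=viewer.camera_info("wrist"); return ray(c["intrinsics"],Ttool(o)@c["tool_from_camera"],uv)
                                          ~~~^^^^^^^^^^^^^^^^^^^^^^^^^^^^^^^^^^^^^^^^^^^^^^^^^^^
  File "h.py", line 6, in ray
    d=T[:3,:3]@np.linalg.solve(K,[*uv,1.]); return T[:3,3],d/np.linalg.norm(d)
               ~~~~~~~~~~~~~~~^^^^^^^^^^^^
    b, wrap = _makearray(b)
              ~~~~~~~~~~^^^
    new = asarray(a)
ValueError: setting an array element with a sequence. The requested array has an inhomogeneous shape after 1 dimensions. The detected shape was (3,) + inhomogeneous part.
```

```bash
python3 - <<'E'
from h import *
im=np.load("pics/w1.npy"); hsv=cv2.cvtColor(im,cv2.COLOR_RGB2HSV); print(hsv[185,240],hsv[200,240],hsv[205,255],hsv[193,300],hsv[193,350],hsv[240,265])
E
sed -i 's/>110)).astype/>80)).astype/' h.py
python3 - <<'E'
from h import *
a=np.load("pics/w1o.npy"); o1=dict(tool_pos=a[0],orientation=a[1]); e1=brown(np.load("pics/w1.npy"),(250,193))
o,im=telemetry.get_obs(),np.load("pics/w2.npy"); T=Ttool(o)
e2=brown(im,(280,195)); print(e1,e2,o["tool_pos"],o["clock"])
r1,r2=wrist(o1,e1[0][0]),wrist(o,e2[0][0])
print(atz(r1,.030),atz(r2,.030),tri([r1,r2]))
p=atz(r2,.030); print("tool delta", T[:3,:3].T@(p-T[:3,3]))
E
```

```text
[ 16 104 105] [ 16 104 105] [ 16 104 105] [ 21  43 118] [ 22  44 128] [20 42 90]
(((249.03555297851562, 193.8098602294922), (43.48899841308594, 44.466007232666016), 131.05120849609375), array([ 227,  172,   45,   44, 1430], dtype=int32)) (((275.2963562011719, 216.85733032226562), (46.13407516479492, 46.74921798706055), 104.43611145019531), array([ 252,  194,   47,   47, 1627], dtype=int32)) [0.5305 0.1645 0.1093] 2.125
[0.5318 0.165  0.03  ] [0.5316 0.1652 0.03  ] (array([0.5319, 0.1646, 0.0317]), [np.float64(7.637017841161647e-05), np.float64(7.637017841158073e-05)])
tool delta [-0.     -0.0013  0.0793]
```

Emit:
carry_out --pt "0 -0.001 0.02 0 0 0" --pt "0 -0.001 0.045 0 0 0" --pt "0 -0.001 0.07 0 0 0" --pt "0 -0.001 0.09 0 0 0" --pt "0 -0.001 0.098 0 0 0" --pt "0 -0.001 0.098 0 0 0"

```text
clock: 2.88
tool_pos: [0.5314, 0.1651, 0.0116]
orientation: [180.0, -0.0, -58.9]
force: [-0.2, 1.0, -0.1]
opening: 0.0874
gripper_force: 0.0
```

Emit:
carry_out --pt "0 0 0 0 0 0" --pt "0 0 0 0 0 0" --pt "0 0 0 0 0 0" --pt "0 0 0 0 0 0" --pt "0 0 0 0 0 0" --pt "0 0 0 0 0 0" --pt "0 0 0 0 0 0" --pt "0 0 0 0 0 0" --grip -1

```text
clock: 3.88
tool_pos: [0.5319, 0.1654, 0.0118]
orientation: [-179.9, -0.0, -58.9]
force: [2.2, 0.1, 1.3]
opening: 0.0389
gripper_force: 30.0
```

Emit:
carry_out --pt "0 0 -0.01 0 0 0" --pt "0 0 -0.04 0 0 0" --pt "0 0 -0.08 0 0 0" --pt "0.02 0.01 -0.11 0 0 0" --pt "0.06 0.03 -0.12 0 0 0" --pt "0.11 0.056 -0.12 0 0 0" --pt "0.16 0.082 -0.12 0 0 0" --pt "0.19 0.097 -0.12 0 0 0"

```text
clock: 4.88
tool_pos: [0.5452, -0.0501, 0.1318]
orientation: [179.9, 0.0, -59.0]
force: [0.6, 0.0, -0.8]
opening: 0.0391
gripper_force: 30.0
```

Emit:
carry_out --pt "0 0 0 0 0 0" --pt "0 0 0 0 0 0" --pt "0 0 0 0 0 0"

```text
clock: 5.25
tool_pos: [0.5462, -0.047, 0.1316]
orientation: [180.0, 0.0, -58.9]
force: [-0.3, 1.4, -1.1]
opening: 0.0387
gripper_force: 30.0
```

```bash
python3 - <<'E'
from h import *
o,im=snap("w3"); np.save("pics/w3o.npy",[o["tool_pos"],o["orientation"]])
cv2.imwrite("pics/w3.png",cv2.resize(im[60:360,130:430,::-1],(600,600),interpolation=cv2.INTER_CUBIC)); print(o["clock"],o["tool_pos"],o["orientation"],o["force"],o["opening"])
E
```

```text
5.25 [ 0.5462 -0.047   0.1316] [179.9903   0.0117 -58.8926] [-0.2987  1.3606 -1.094 ] 0.038740604723358676
```

View pics/w3.png

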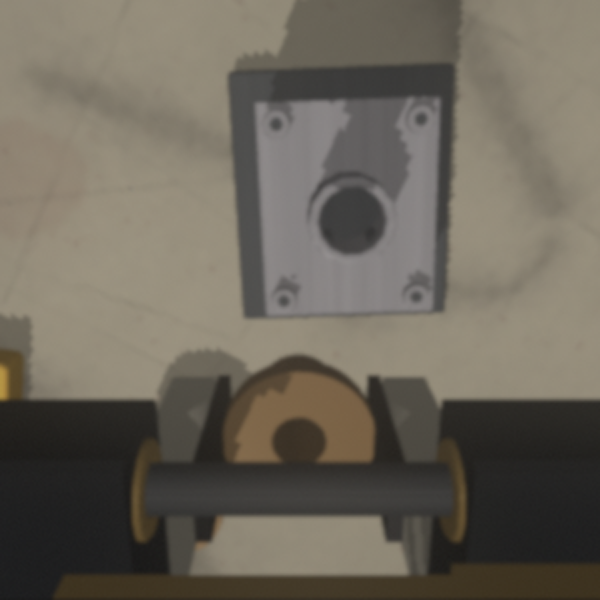

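The wrist crop shows the bore mouth at crop (352,219.5), full image (305.7,169.5). The held flange's hole centre is at crop (299,440), full image (279.2,279.5). The housing edges line up with the tool axes within about 2°.

```bash
python3 - <<'E'
from h import *
a=np.load("pics/w3o.npy"); o=dict(tool_pos=a[0],orientation=a[1]); T=Ttool(o)
c=viewer.camera_info("wrist"); r=ray(c["intrinsics"],c["tool_from_camera"],(279.2,279.5)); print("bushing axis tool",atz(r,-.021))
r=ray(c["intrinsics"],c["tool_from_camera"],(305.7,169.5)); print("mouth tool",atz(r,T[2,3]-.062), "world",atz(wrist(o,(305.7,169.5)),.062))
im=np.load("pics/w3.npy"); e=[]
# housing yaw: direction in world of block's edges (top face z=.042): crop pts left edge and right edge
for p,q in (((276,123),(285,300)),((421,118),(417,296)),((276,123),(421,118)),((285,300),(417,296))):
    P=[atz(wrist(o,(130+u/2-.25,60+v/2-.25)),.046) for u,v in (p,q)]; d=P[1]-P[0]; print(np.degrees(np.arctan2(d[1],d[0])),np.linalg.norm(d)); e+=P
print("centre of screws",np.mean(e,0))
E
```

```text
bushing axis tool [ 0.0009  0.0019 -0.021 ]
mouth tool [0.0415 0.022  0.0696] world [ 0.5487 -0.0939  0.062 ]
123.49495173412929 0.07223798660420074
123.3419616303037 0.0723083864146127
-146.98382520614584 0.05613564359527195
-147.05731300037567 0.05594320621531061
centre of screws [ 0.5481 -0.0938  0.046 ]
```

Emit:
carry_out --pt "0.015 0.008 0.005 0 0 0" --pt "0.03 0.015 0.015 0 0 0" --pt "0.04 0.02 0.025 0 0 0.035" --pt "0.04 0.02 0.03 0 0 0.035" --pt "0.04 0.02 0.03 0 0 0.035" --pt "0.04 0.02 0.03 0 0 0.035"

```text
clock: 6.05
tool_pos: [0.5501, -0.0921, 0.1018]
orientation: [-180.0, -0.0, -60.9]
force: [-0.4, -0.3, -1.2]
opening: 0.039
gripper_force: 30.0
```

```bash
python3 - <<'E'
from h import *
o,im=snap("w4"); np.save("pics/w4o.npy",[o["tool_pos"],o["orientation"]])
s=viewer.snapshot("side"); t=viewer.snapshot("top"); np.save("pics/s4.npy",s); np.save("pics/t4.npy",t)
f=lambda a:cv2.resize(a[...,::-1],(400,600),interpolation=cv2.INTER_CUBIC)
cv2.imwrite("pics/w4.png",np.hstack([f(im[150:300,230:330]),f(s[190:310,260:340])])); print(o["clock"],o["tool_pos"],o["orientation"],o["force"],o["opening"])
E
```

```text
6.05 [ 0.5501 -0.0921  0.1018] [-179.982    -0.012   -60.9284] [-0.4119 -0.2803 -1.2353] 0.039006360396317115
```

View pics/w4.png

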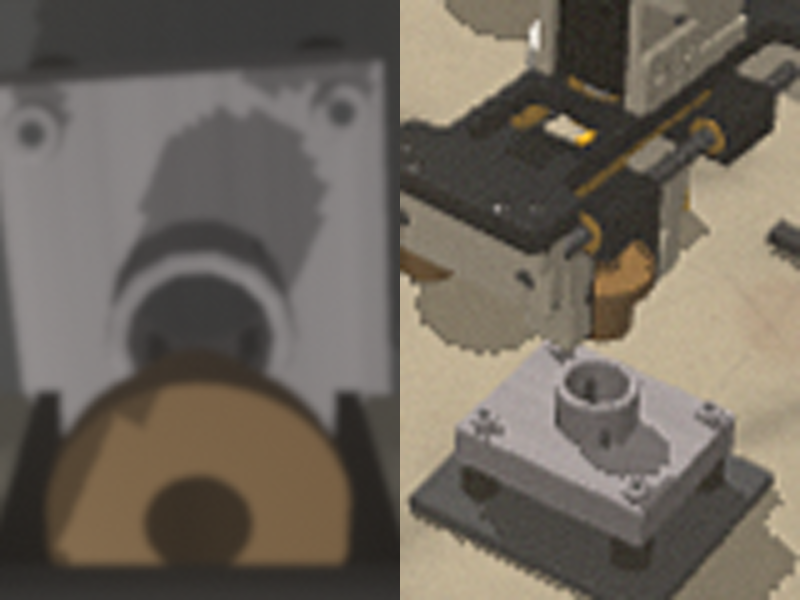

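Crop left panel (scale 4, origin (230,150)): the bore's inner rim spans x 126–273 with its front edge at y 272. The flange spans x 46–350 with its front edge at y 381, and its hole spans x 144–253 with its front edge at y 475.

```bash
python3 - <<'E'
from h import *
a=np.load("pics/w4o.npy"); o=dict(tool_pos=a[0],orientation=a[1]); T=Ttool(o)
c=viewer.camera_info("wrist"); K,M=c["intrinsics"],c["tool_from_camera"]
f=lambda u,v:(230+(u+.5)/4-.5,150+(v+.5)/4-.5)
zf=-.021; zm=T[2,3]-.062
g=lambda uv,z:atz(ray(K,M,uv),z)
print("flange x: front edge",g(f(198,381),zf)[0]-.020,"hole",g(f(198,475),zf)[0]-.007,"y:",(g(f(46,510),zf)[1]+g(f(350,510),zf)[1])/2,(g(f(144,522),zf)[1]+g(f(253,522),zf)[1])/2, "widths",g(f(350,510),zf)[1]-g(f(46,510),zf)[1])
print("bore x inner",g(f(200,272),zm)[0]-.013,"outer",g(f(200,250),zm)[0]-.017,"y",(g(f(126,338),zm)[1]+g(f(273,338),zm)[1])/2,"width",g(f(273,338),zm)[1]-g(f(126,338),zm)[1])
E
```

```text
flange x: front edge 0.0005400339212436635 hole 0.0004471245734810258 y: 0.0018233755899364039 0.0018887059604116648 widths 0.03914299955493345
bore x inner 0.00034598332647715717 outer 0.00037708487482687736 y 0.002109512155008924 width 0.026009607041084876
```

Emit:
carry_out --pt "0 0.0003 0.007 0 0 0" --pt "0 0.0003 0.014 0 0 0" --pt "0 0.0003 0.021 0 0 0" --pt "0 0.0003 0.027 0 0 0" --pt "0 0.0003 0.029 0 0 0" --pt "0 0.0003 0.031 0 0 0" --pt "0 0.0003 0.031 0 0 0"

```text
clock: 7.08
tool_pos: [0.5496, -0.0924, 0.0706]
orientation: [180.0, -0.0, -60.9]
force: [0.3, 0.7, -1.3]
opening: 0.0389
gripper_force: 30.0
```

Emit:
carry_out --pt "0 0 0.001 0 0 0" --pt "0 0 0.002 0 0 0" --pt "0 0 0.003 0 0 0" --pt "0 0 0.004 0 0 0" --pt "0 0 0.004 0 0 0"

```text
clock: 7.7
tool_pos: [0.5495, -0.0924, 0.0664]
orientation: [180.0, 0.0, -61.0]
force: [0.4, -0.1, -1.0]
opening: 0.0389
gripper_force: 30.0
```

Emit:
carry_out --pt "0 0 0.001 0 0 0" --pt "0 0 0.002 0 0 0" --pt "0 0 0.003 0 0 0" --pt "0 0 0.004 0 0 0" --pt "0 0 0.005 0 0 0" --pt "0 0 0.005 0 0 0"

```text
clock: 8.45
tool_pos: [0.5497, -0.0925, 0.0617]
orientation: [-180.0, -0.0, -60.9]
force: [-0.6, -1.1, 1.2]
opening: 0.0389
gripper_force: 30.0
```

Emit:
carry_out --pt "0 0 0.001 0 0 0" --pt "0 0 0.002 0 0 0" --pt "0 0 0.003 0 0 0" --pt "0 0 0.004 0 0 0" --pt "0 0 0.004 0 0 0"

```text
clock: 9.07
tool_pos: [0.55, -0.0927, 0.0585]
orientation: [-180.0, -0.0, -60.9]
force: [-2.7, -1.9, 10.3]
opening: 0.0391
gripper_force: 30.0
```

Emit:
carry_out --pt "0 0 0.001 0 0 0" --pt "0 0 0.002 0 0 0" --pt "0 0 0.003 0 0 0" --pt "0 0 0.003 0 0 0"

```text
clock: 9.57
tool_pos: [0.5502, -0.0926, 0.0557]
orientation: [-179.9, -0.1, -60.9]
force: [-3.7, -1.3, 10.2]
opening: 0.0391
gripper_force: 30.0
```

Emit:
carry_out --pt "0 0 0.001 0 0 0" --pt "0 0 0.002 0 0 0" --pt "0 0 0.003 0 0 0" --pt "0 0 0.003 0 0 0"

```text
clock: 10.07
tool_pos: [0.5505, -0.0927, 0.0533]
orientation: [-179.9, -0.1, -60.9]
force: [-3.5, -0.4, 15.6]
opening: 0.0385
gripper_force: 30.0
```

Emit:
carry_out --pt "0 0 0.001 0 0 0" --pt "0 0 0.002 0 0 0" --pt "0 0 0.002 0 0 0"

```text
clock: 10.45
tool_pos: [0.5506, -0.0927, 0.0514]
orientation: [-179.9, -0.1, -60.9]
force: [-4.6, -0.6, 16.7]
opening: 0.0387
gripper_force: 30.0
```

Emit:
carry_out --pt "0 0 0.001 0 0 0" --pt "0 0 0.002 0 0 0" --pt "0 0 0.002 0 0 0"

```text
clock: 10.82
tool_pos: [0.5506, -0.0927, 0.0496]
orientation: [-179.9, -0.1, -60.9]
force: [-5.4, -0.5, 18.4]
opening: 0.0385
gripper_force: 30.0
```

Emit:
carry_out --pt "-0.0004 0.0008 0.001 0 0 0" --pt "-0.0004 0.0008 0.002 0 0 0" --pt "-0.0004 0.0008 0.002 0 0 0"

```text
clock: 11.2
tool_pos: [0.5505, -0.0926, 0.0479]
orientation: [-179.8, -0.1, -60.9]
force: [-3.0, -0.4, 17.7]
opening: 0.0384
gripper_force: 30.0
```

Emit:
carry_out --pt "0 0 0.001 0 0 0" --pt "0 0 0.002 0 0 0" --pt "0 0 0.002 0 0 0"

```text
clock: 11.58
tool_pos: [0.5506, -0.0926, 0.0459]
orientation: [-179.8, -0.1, -60.9]
force: [-3.3, -1.1, 19.7]
opening: 0.0385
gripper_force: 30.0
```

Emit:
carry_out --pt "0 0 0.001 0 0 0" --pt "0 0 0.0015 0 0 0" --pt "0 0 0.0015 0 0 0"

```text
clock: 11.95
tool_pos: [0.5506, -0.0926, 0.0445]
orientation: [-179.8, -0.1, -60.9]
force: [-3.7, -0.3, 19.8]
opening: 0.0389
gripper_force: 30.0
```

Emit:
carry_out --pt "0 0 0.0005 0 0 0" --pt "0 0 0.001 0 0 0" --pt "0 0 0.001 0 0 0"

```text
clock: 12.32
tool_pos: [0.5506, -0.0926, 0.0438]
orientation: [-179.8, -0.1, -60.9]
force: [-5.5, 1.1, 22.5]
opening: 0.0392
gripper_force: 30.0
```

Emit:
carry_out --pt "0 0 0.0005 0 0 0" --pt "0 0 0.001 0 0 0" --pt "0 0 0.001 0 0 0"

```text
clock: 12.7
tool_pos: [0.5507, -0.0927, 0.0431]
orientation: [-179.8, -0.2, -60.9]
force: [-5.3, 0.2, 25.6]
opening: 0.0386
gripper_force: 30.0
```

Emit:
carry_out --pt "0 0 0.0005 0 0 0" --pt "0 0 0.0007 0 0 0" --pt "0 0 0.0007 0 0 0" --pt "0 0 0.0007 0 0 0"

```text
clock: 13.2
tool_pos: [0.5506, -0.0926, 0.0426]
orientation: [-179.8, -0.2, -60.9]
force: [-6.4, 0.1, 27.2]
opening: 0.039
gripper_force: 30.0
```

Emit:
carry_out --pt "0 0 -0.0015 0 0 0" --pt "0 0 -0.003 0 0 0" --pt "0 0 -0.0045 0 0 0" --pt "0 0 -0.006 0 0 0" --pt "0 0 -0.006 0 0 0"

```text
clock: 13.82
tool_pos: [0.5505, -0.0926, 0.0471]
orientation: [-179.8, -0.1, -60.9]
force: [-0.3, -1.8, 11.1]
opening: 0.0386
gripper_force: 30.0
```

Emit:
carry_out --pt "0 0 -0.001 0 0 0" --pt "0 0 -0.002 0 0 0" --pt "0 0 -0.0025 0 0 0" --pt "0 0 -0.0025 0 0 0"

```text
clock: 14.32
tool_pos: [0.5503, -0.0925, 0.0486]
orientation: [-179.8, -0.1, -60.9]
force: [3.9, -2.3, 5.3]
opening: 0.0389
gripper_force: 30.0
```

Emit:
carry_out --pt "0 0 0 0 0 0" --pt "0 0 0 0 0 0" --pt "0 0 0 0 0 0" --pt "0 0 0 0 0 0" --pt "0 0 0 0 0 0" --pt "0 0 0 0 0 0" --grip 1

```text
clock: 15.08
tool_pos: [0.5487, -0.0924, 0.0478]
orientation: [180.0, 0.0, -61.0]
force: [0.9, 0.7, 0.2]
opening: 0.0868
gripper_force: 0.0
```

Emit:
carry_out --pt "0 0 -0.02 0 0 0" --pt "0 0 -0.05 0 0 0" --pt "0 0 -0.08 0 0 0" --pt "-0.05 0 -0.1 0 0 0" --pt "-0.1 0 -0.1 0 0 0" --pt "-0.1 0 -0.1 0 0 0"

```text
clock: 15.82
tool_pos: [0.499, -0.003, 0.1486]
orientation: [-179.9, 0.0, -60.8]
force: [0.0, 0.2, 0.5]
opening: 0.0879
gripper_force: 0.0
```

```bash
python3 - <<'E'
from h import *
o,im=snap("w5"); s=viewer.snapshot("side"); np.save("pics/s5.npy",s)
f=lambda a:cv2.resize(a[...,::-1],(400,400),interpolation=cv2.INTER_CUBIC)
T=Ttool(o); c=viewer.camera_info("wrist"); q=np.linalg.inv(T@c["tool_from_camera"])@[.549,-.0938,.07,1]; u,v=(c["intrinsics"]@q[:3]/q[2])[:2].astype(int); v=max(v,40);print(u,v)
cv2.imwrite("pics/e5.png",np.hstack([f(im[v-40:v+40,u-40:u+40]),f(s[230:310,260:340])])); print(o["clock"],o["tool_pos"],o["force"],o["opening"])
E
```

```text
277 82
15.825 [ 0.499  -0.003   0.1486] [0.0248 0.2492 0.5454] 0.08786916152422371
```

View pics/e5.png

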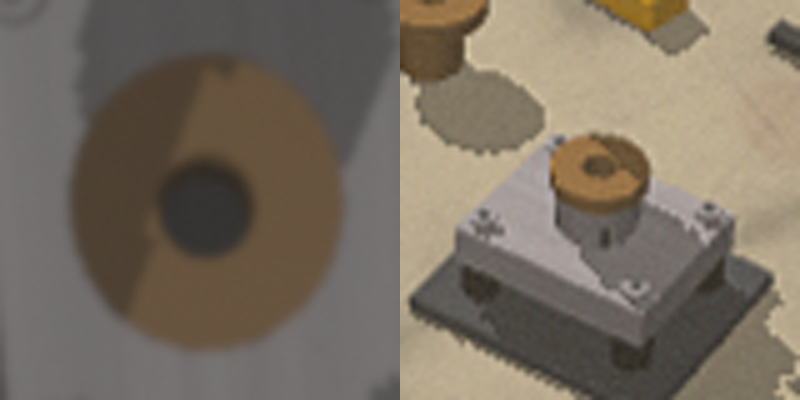

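The bushing sits flush on the collar: in the side crop the flange is centred at (600,167) with no sleeve showing, and in the wrist crop it is round and level. The force climbed at about 4 N/mm past the 23 N friction limit, up to about 28 N. After the release, the computed shoulder height matched the collar within about 0.3 mm. Handing in.

```bash
python3 -c "
from plant import workorder; print(workorder.close_job())"
```

```text
the job is handed in; nothing more can be done
None
```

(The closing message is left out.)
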